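# Put the canister row away under the spring hood

## Task

Stand the stray black canister squarely right behind the two that wait in the lane and let go of it. Then push all three as one straight, closed row from behind, touching only the last one, between the rails and into the wooden end box until the front canister has gently pressed in the sprung plate hidden inside, without driving the plate hard against its stop, and leave the row resting snugly against it. Leave everything else on the shelf where it is.

Things in the scene. Friction and masses are not known exactly. Their poses are not given: they have to be found in the camera images.
- lane: Two low wooden rails fixed to the shelf: 25 mm high, 90 mm long, 12 mm thick, 58 mm apart inside, their ends flared outward (to 105 mm outside) over the 33 mm before the mouth. Origin: on the shelf, midway between the rails, where they become straight (the mouth). x points along the lane in the push direction, roughly to the robot's left; y to the left of that; z up. Before the mouth is open shelf.
- end_box: Fixed wooden hood at the far end of the lane, with roof and sides, 138 mm long, 90 mm wide, 108 mm high; opening 74 mm wide, 100 mm high. Origin: on the shelf in the middle of its opening, 90 mm beyond the lane's mouth; axes as the lane's. An upright sprung plate is hidden inside.
- opening (a point): Middle of the hood's opening, 42 mm up; x inwards. The hidden plate's untouched face stands anywhere from 32 to 87 mm further in (set anew each time, in the dark, not measured). It yields at about 1 N, takes 0.45 N more per mm, and meets a rigid stop after 10 mm, at 5.6 N; over 14 N damages it. It springs back; pressed in 3 to 8 mm it stays in contact with the row when let go.
- can_front: Front canister of the waiting row: matte black square canister, 50 x 50 mm and 76 mm tall (plus a 6 mm stopper), 0.14 to 0.28 kg. Origin: centre of its underside; z up; x and y square to its sides. It stands in the run-up with its centre about 72 mm before the mouth, roughly on the lane's centre line and roughly square to it. Not to be touched by the robot.
- can_middle: Middle canister: matte black square canister, 50 x 50 mm and 76 mm tall (plus a 6 mm stopper), 0.14 to 0.28 kg. Origin: centre of its underside; z up; x and y square to its sides. It stands behind the front one with a gap of some 5 to 30 mm. Not to be touched by the robot. The canisters slide on the shelf, the three together taking about 2 to 8 N.
- can_stray: Stray canister: matte black square canister, 50 x 50 mm and 76 mm tall (plus a 6 mm stopper), 0.14 to 0.28 kg. Origin: centre of its underside; z up; x and y square to its sides. It stands by itself beside the lane, on the side away from the robot, turned by some angle.
- reel: Bystander: steel spiral film reel, two wire discs 83 mm across, 41 mm high, standing on its disc. Origin: centre of its underside.
- green_lid: Bystander: translucent green disc lid, 72 mm across, 12 mm high. Origin: centre of its underside.
- bottle: Bystander: glass bottle with screw top, 64 mm across, 160 mm high. Origin: centre of its underside.
- loupe: Bystander: grey plastic loupe, 48 mm across, 46 mm high. Origin: centre of its underside.
- brush: Bystander: dusting brush lying on the shelf. Origin: centre of its underside.
- slide_carton: Bystander: small carton, 55 x 75 mm, 30 mm high. Origin: centre of its underside.
- film_tin: Bystander: flat aluminium tin, 52 mm across, 22 mm high. Origin: centre of its underside.
Not all that is in view belongs to the job. What is shaped like the can_stray but green or yellow is not meant.

How it is judged:
By the outcome, as a careful person would: the job done as asked, in the order asked, and still so for the second after the job is handed in, with the robot touching nothing.
It also fails if it takes over 72 s, if anything falls off the work surface, if the arm or the gripper's body presses on something with over 40 N, if the wrist force passes 120 N, or if a joint passes its speed limit or range.

## Robot

A 6-joint arm with a two-finger parallel gripper is mounted at the origin on the work surface. World frame = base frame: x ahead of the robot, y to its left, z up, the work surface at z = 0. Lengths are in m, angles in rad, forces in N, time in s.
With the tool pointing down it reaches from about 0.375 to 0.9 m from the base axis. Payload 3.1 kg.
Tool frame: the origin (TCP) lies between the finger pads; the fingertips stand 17 mm ahead of it and the grasp point (between the pads) lies 2 mm behind it (robot.nose_length is the distance from the TCP to the fingertips, in m); z points along the fingers, y is the line along which they close (so a half turn about z gives the same grasp; the last joint's range is limited). The gripper opens to 87 mm and grips with 3 to 60 N. Pads are 19 mm wide; open, the fingers measure 117 mm over their backs; the gripper's body (75 mm by 190 mm) begins 51 mm behind the grasp point.
Start: joints at [1.159, 0.527, 1.433, -0, 1.181, -0.178], TCP at [0.144, 0.608, 0.214] pointing down, gripper open.
Joint ranges: [-3.08, 3.08], [-0.75, 2.2], [0.22, 2.44], [-1.43, 4.57], [0, 2.65], [-2.85, 2.85]. Speed limits (rad/s): [2.79, 2.79, 3.14, 3.14, 3.14, 3.14].

## Interface

Orientations are given as a unit quaternion [x, y, z, w].
In Python, from rig import robot, cams gives the robot as it stands.
- The arm moves only by the shell command python3 -m pendant 'ROWS' [FORCE]. ROWS is JSON, a list of rows, each an object with "jaw": the opening, from 0 (shut) to 1 (fully open); "linear": the shift along the tool's x, y, z in cm, a list of three; "twist": the turn about the tool's z in degrees. A call has 1 to 12 rows; each row shifts and turns the commanded pose from where the row before left it, along the tool's axes as they then stand; what a row does not reach is not made up. A row lasts 1/12 s, in which the tool goes at most 41.7 mm and 7.16 degrees, less where a joint would pass 70% of its speed; a pose out of reach is approached as far as the arm can. A call is refused whole if a number of a shift passes 4.17 or a number of a turn 7.16, either way. A call with a gripper value outside its range is refused whole. The fingers move at their own pace and stop on an object; FORCE is the grip in N (left out, the last holds). Time passes only in rows, so rows that do not move let the fingers close. It gives the time, the measured TCP pose, the force, the opening and the grip force at its end, in the units of the state.
- robot.get_obs(): the state, without advancing time (a new reading comes with each control period).
- cams.camera(name): name is "side" or "top"; returns a dict with "color" (400x640x3 uint8, blue, green, red), "depth" (400x640 float32, m along the optical axis (not along the pixel's ray), 0 where there is no reading), "fov_y" (degrees; the focal length in pixels is half the picture's height over the tangent of half this angle, whatever the lens; pixels are square), "cx", "cy" (the principal point, pixels), "k1" (the pictures are not rectified: a ray, as slopes to the right and down, at radius r is drawn at 1 + k1 r^2 times it, then the intrinsics apply), "view" (4x4, takes a point from world to camera coordinates). Camera axes: x right, y down, z forward; pixel columns grow to the right and rows downward; lengths in m; the calibration is good to about 2 mm. A picture is of the moment at which its call begins.
- robot.hand_in(): hands the job in; it is judged then, once.
The state is a dict: "time": time; "q": joint angles; "joint_velocities": joint speeds; "joint_torque": joint torques, N m; "position": TCP position; "tool_rot": TCP orientation; "ft_force": force on the tool from outside, world axes, zero at the start; "moment": the same for the moment, N m; "grip_width": finger opening in m; "grip_force": force on a finger pad.
Only numpy, scipy, OpenCV 4.12 (cv2) and the standard library are available. Lean on these libraries where they do the work, as an engineer would, in place of code of your own. Each camera call takes 0.05 s, during which the arm holds its last target. There are 200 camera calls.

## Working session

There is one attempt and no reset: what is moved stays moved. The work goes in short steps, Python scripts to look and compute and a shell command to move; the robot and the scene stay as the last step left them, time stands still between calls to the robot, and variables do not carry over. Pictures are saved under pics/ and viewed, at most 10 in all, crops included, and the job is handed in when it is done.

```bash
ls; mkdir -p pics; python3 - <<'E'
from rig import robot,cams
import cv2,numpy as np
for n in("top","side"):
    c=cams.camera(n); cv2.imwrite(f"pics/{n}0.png",c["color"]); np.savez(f"{n}0.npz",**c)
    print(n,c["fov_y"],c["cx"],c["cy"],c["k1"],np.round(c["view"],3).tolist())
o=robot.get_obs();print(o)
E
```

```text
pics
top 43.179314145678816 319.0493489149878 198.67304524281494 -0.06902961493783233 [[0.002, -1.0, -0.026, 0.04], [-0.989, 0.002, -0.147, 0.563], [0.147, 0.026, -0.989, 1.244], [0.0, 0.0, 0.0, 1.0]]
side 46.28258301177719 328.0469793724722 202.47476327034846 -0.11023522647025293 [[0.998, -0.064, -0.005, -0.579], [-0.048, -0.691, -0.722, 0.11], [0.042, 0.72, -0.692, 1.148], [0.0, 0.0, 0.0, 1.0]]
{'time': 0.1, 'q': array([ 1.15951013e+00,  5.28379906e-01,  1.43375550e+00, -2.24416877e-05,
        1.18136240e+00, -1.78539853e-01]), 'joint_velocities': array([-1.48673265e-03, -1.83838739e-03, -2.04025448e-03, -6.90909674e-04,
       -8.13872132e-05,  1.03191924e-03]), 'joint_torque': array([-2.37857648e-04, -4.40986347e+01, -1.77151787e+01,  6.34587044e-02,
        5.34368400e-02, -1.45500968e-05]), 'position': array([0.1438924 , 0.60753688, 0.2130713 ]), 'tool_rot': array([ 1.16106388e-01,  9.93236326e-01, -9.14466269e-04, -2.66943722e-04]), 'ft_force': array([ 0.28809256, -0.60689843, -0.67293342]), 'moment': array([-0.01806147, -0.0316413 , -0.01842519]), 'grip_force': 0.0, 'grip_width': 0.08709526007123114}
```

View pics/top0.png

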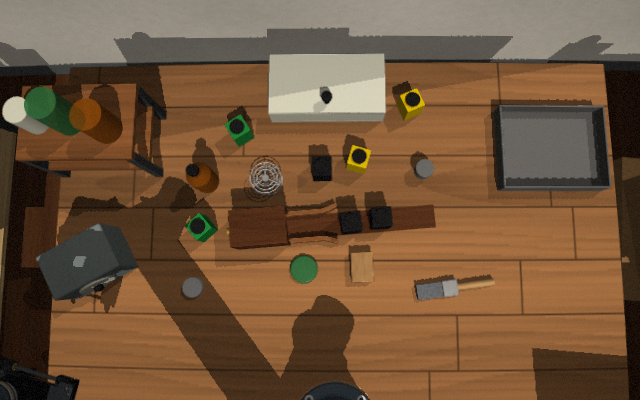

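View pics/side0.png

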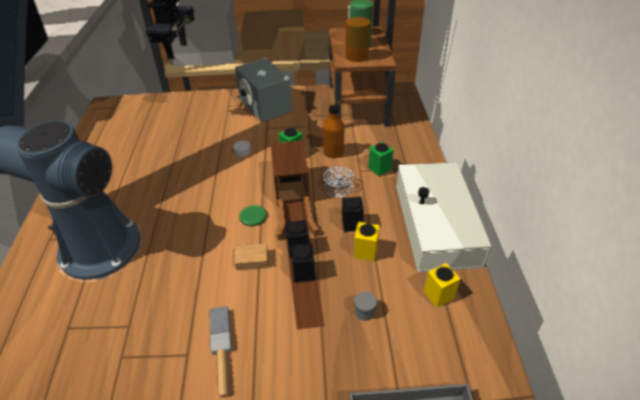

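Top view: black stray at (321,168). Row: front can at (350,222), middle can at (380,217). Lookalikes are green cans at (238,128) and (200,226), yellow cans at (358,158) and (411,100), and the black knob at (326,97). The end box is at (258,227) and the rails at about (315,208) and (315,238). In the side view the stray is at (352,213), the middle at (302,262) and the front at (296,238). I choose the stray at (321,168).

```bash
cat > h.py <<'E'
import numpy as np,cv2
from rig import robot,cams
def K(c):
    f=200/np.tan(np.radians(c["fov_y"])/2); return np.array([[f,0,c["cx"]],[0,f,c["cy"]],[0,0,1.]])
def world(c):
    v,u=np.mgrid[0:400,0:640]
    p=cv2.undistortPoints(np.stack([u,v],-1).reshape(-1,1,2).astype(float),K(c),np.array([float(c["k1"]),0,0,0])).reshape(400,640,2)
    d=c["depth"]; P=np.dstack([p[...,0]*d,p[...,1]*d,d]); V=c["view"]
    W=(P-V[:3,3])@V[:3,:3]; W[d==0]=np.nan; return W
def rects(W,m,amin=100,pr=True):
    """min-area rectangles in world xy of the mask's blobs"""
    n,l,s,ce=cv2.connectedComponentsWithStats(m.astype(np.uint8))
    out=[]
    for i in range(1,n):
        if s[i,4]<amin: continue
        q=W[l==i]; r=cv2.minAreaRect((q[:,:2]*1000).astype(np.float32))
        out.append((r,ce[i],q)); 
        if pr: print("px",ce[i].round(),"n",s[i,4],"c mm",np.round(r[0],1),"size",np.round(r[1],1),"ang",round(r[2],1),"z",np.nanmedian(q[:,2]).round(4))
    return out
def black(c): return c["color"].max(-1)<50
E
python3 - <<'E'
from h import *
for n in("top","side"):
    c=dict(np.load(n+"0.npz")); W=world(c); z=W[...,2]; print(n)
    inb=(W[...,0]>.2)&(W[...,0]<.8)&(abs(W[...,1])<.5)
    print("cans");rects(W,inb&(z>.068)&(z<.083)&black(c),60)
    print("roof");rects(W,inb&(z>.1)&(z<.116),200)
    print("rails");rects(W,inb&(z>.018)&(z<.033),60)
t=cv2.imread("pics/top0.png")[120:260,210:440]; cv2.imwrite("pics/crop.png",cv2.resize(t,None,fx=3,fy=3,interpolation=2))
E
```

```text
top
cans
px [237. 126.] n 98 c mm [744.1 249.5] size [35.3 32.9] ang 44.6 z 0.081
px [359. 155.] n 96 c mm [666.5 -60.2] size [34.  30.3] ang 30.8 z 0.0806
px [321. 166.] n 320 c mm [641.8  34.3] size [50.9 45.3] ang 0.2 z 0.0778
px [381. 217.] n 325 c mm [ 515.1 -113.5] size [50.7 48.8] ang 4.7 z 0.0775
px [351. 221.] n 328 c mm [503.4 -40.2] size [50.2 49.3] ang 6.2 z 0.0777
px [197. 225.] n 102 c mm [492.7 340.1] size [35.8 31.3] ang 77.9 z 0.0809
roof
px [144. 133.] n 891 c mm [714.3 479. ] size [168.7  41.7] ang 0.0 z 0.1101
px [200. 175.] n 227 c mm [615.4 335. ] size [56.6 61.4] ang 57.8 z 0.108
px [257. 226.] n 2146 c mm [487.6 186.9] size [ 90.7 139.1] ang 4.9 z 0.1081
rails
px [500. 155.] n 163 c mm [ 691.5 -430.4] size [210.1  36.2] ang 9.6 z 0.025
px [305. 118.] n 119 c mm [780.7  77. ] size [183.5   4.3] ang 89.8 z 0.0253
px [362. 118.] n 70 c mm [780.9 -73.9] size [108.1   3.8] ang 89.9 z 0.0269
px [311. 211.] n 239 c mm [534.7  60.1] size [ 19.5 123.8] ang 10.0 z 0.0247
px [313. 239.] n 238 c mm [461.   53.3] size [ 18.1 122.9] ang 2.5 z 0.025
px [361. 267.] n 582 c mm
[... 1099 characters left out ...]
] ang 8.4 z 0.0242
px [281. 217.] n 192 c mm [461.4  53.1] size [ 19.  128.4] ang 1.9 z 0.0244
px [350. 224.] n 62 c mm [635.2   9. ] size [15.8 39.4] ang 71.7 z 0.0257
px [251. 254.] n 668 c mm [392.9 -69.7] size [76.4 59.8] ang 2.2 z 0.0288
px [365. 253.] n 88 c mm [662.2 -85.4] size [16.  47.8] ang 87.8 z 0.0247
px [304. 275.] n 93 c mm [ 517.9 -140.8] size [48.2  5.4] ang 5.3 z 0.0263
px [431. 293.] n 67 c mm [ 792.1 -209.1] size [ 3.9 48.2] ang 21.3 z 0.0258
px [217. 323.] n 97 c mm [ 331.6 -253.6] size [36.1 44.7] ang 63.7 z 0.0187
px [221. 353.] n 439 c mm [ 345.5 -332.1] size [ 38.9 146.9] ang 5.7 z 0.0195
px [412. 395.] n 306 c mm [ 698.9 -435.1] size [  3.8 201.7] ang 89.9 z 0.0267
```

View pics/crop.png

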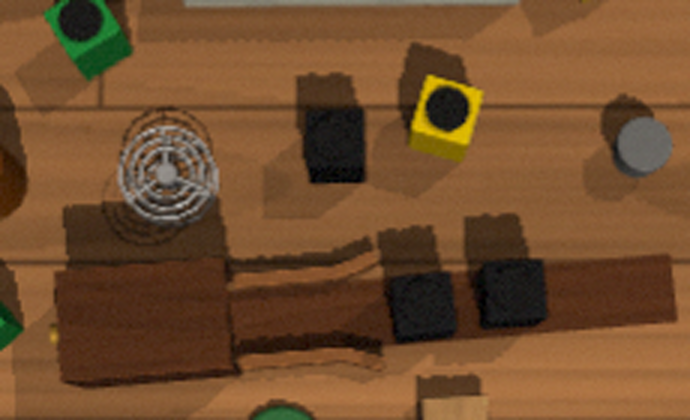

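The crop shows the stray as a plain black can at crop (335,143), slightly turned, with the yellow lookalike at (446,115). The row cans are at (422,306) and (511,293). I'll now measure the stray's angle and work out the approach.

```bash
cat >> h.py <<'E'
u=np.array([-.0845,.9964]); mouth=np.array([501.5,27.8])   # lane x dir, mouth (mm)
def lane(p): d=np.array(p[:2])-mouth; return round(float(d@u),1),round(float(d@[-u[1],u[0]]),1)
def to(xyz,ang=None):
    """shift in cm along the present tool axes to world xyz (m); twist deg so tool y stands at ang (deg, mod 180)"""
    from scipy.spatial.transform import Rotation as R
    o=robot.get_obs(); M=R.from_quat(o["tool_rot"]).as_matrix()
    d=(np.array(xyz)-o["position"])*100; t=M.T@d
    a=np.degrees(np.arctan2(M[1,1],M[0,1])); print("t",round(o["time"],2),"pos",o["position"].round(4),"yang",round(a,2),"zaxis",M[:,2].round(3),"F",o["ft_force"].round(2))
    print("tool cm",t.round(2),"twist",None if ang is None else round((a-ang+90)%180-90,2))
E
python3 - <<'E'
from h import *
for n in("top","side"):
    c=dict(np.load(n+"0.npz")); W=world(c); z=W[...,2]; print(n)
    b=(abs(W[...,0]-.64)<.06)&(abs(W[...,1]-.03)<.055)
    for lo,hi in((.05,.1),(.066,.1),(.072,.08)): rects(W,b&(z>lo)&(z<hi),30)
    q=W[b&(z>.07)]*1000; 
    # side edges: per-y extremes in x and vice versa
    for ax in(0,1):
        o=1-ax; k=np.round(q[:,o]/4); ks=[i for i in np.unique(k) if (k==i).sum()>8]
        for f in(min,max): 
            e=np.array([[i*4,f(q[k==i,ax])] for i in ks])[1:-1]; print("axis",ax,f.__name__,"slope deg",np.degrees(np.arctan(np.polyfit(e[:,0],e[:,1],1)[0])).round(1),e[:,1].mean().round(1))
to([.6415,.031,.25],5)
E
```

```text
top
px [322. 166.] n 429 c mm [641.9  32. ] size [50.9 50. ] ang 0.4 z 0.078
px [322. 166.] n 403 c mm [641.9  32. ] size [50.9 50. ] ang 0.4 z 0.0784
px [321. 166.] n 214 c mm [642.3  31.9] size [50.  50.1] ang 0.3 z 0.0765
axis 0 min slope deg -1.3 617.9
axis 0 max slope deg 1.5 666.6
axis 1 min slope deg 2.4 8.8
axis 1 max slope deg 2.7 56.5
side
px [353. 207.] n 452 c mm [643.7  29.1] size [50.4 55.1] ang 1.5 z 0.0754
px [353. 205.] n 347 c mm [643.7  30.1] size [50.3 53.3] ang 1.4 z 0.0768
px [353. 206.] n 179 c mm [643.7  30.1] size [50.3 53.3] ang 1.4 z 0.0756
axis 0 min slope deg -0.5 619.8
axis 0 max slope deg -2.3 667.4
axis 1 min slope deg 1.4 5.8
axis 1 max slope deg -1.3 52.3
t 0.1 pos [0.1439 0.6075 0.2131] yang 76.67 zaxis [-0.001 -0.002 -1.   ] F [ 0.29 -0.61 -0.67]
tool cm [-61.72 -44.63  -3.63] twist 71.67
```

```bash
python3 -m pendant '[{"jaw":1,"linear":[-3.1,-2.2,-0.3],"twist":0},{"jaw":1,"linear":[-3.1,-2.2,-0.3],"twist":0},{"jaw":1,"linear":[-3.1,-2.2,-0.3],"twist":0},{"jaw":1,"linear":[-3.1,-2.2,-0.3],"twist":0},{"jaw":1,"linear":[-3.1,-2.2,-0.3],"twist":0},{"jaw":1,"linear":[-3.1,-2.2,-0.3],"twist":0},{"jaw":1,"linear":[-3.1,-2.2,-0.3],"twist":0},{"jaw":1,"linear":[-3.1,-2.2,-0.3],"twist":0},{"jaw":1,"linear":[-3.1,-2.2,-0.3],"twist":0},{"jaw":1,"linear":[-3.1,-2.2,-0.3],"twist":0},{"jaw":1,"linear":[-3.1,-2.2,0],"twist":0},{"jaw":1,"linear":[-3.1,-2.2,0],"twist":0}]'
python3 -c "
from h import *
to([.6425,.031,.25],1)"
```

```text
time: 1.1
position: [0.446, 0.2638, 0.244]
tool_rot: [0.116, 0.993, 0.0, -0.0]
ft_force: [0.4, 1.5, -0.7]
grip_width: 0.0872
grip_force: 0.0
t 1.1 pos [0.446  0.2638 0.244 ] yang 76.66 zaxis [-0.  0. -1.] F [ 0.4   1.51 -0.68]
tool cm [-24.49 -18.12  -0.61] twist 75.66
```

```bash
python3 -m pendant '[{"jaw":1,"linear":[-3.06,-2.26,0],"twist":0},{"jaw":1,"linear":[-3.06,-2.26,0],"twist":0},{"jaw":1,"linear":[-3.06,-2.26,0],"twist":0},{"jaw":1,"linear":[-3.06,-2.26,0],"twist":0},{"jaw":1,"linear":[-3.06,-2.26,0],"twist":0},{"jaw":1,"linear":[-3.06,-2.26,0],"twist":0},{"jaw":1,"linear":[-3.06,-2.26,0],"twist":0},{"jaw":1,"linear":[-3.06,-2.26,0],"twist":0},{"jaw":1,"linear":[0,0,0],"twist":6.9},{"jaw":1,"linear":[0,0,0],"twist":6.9},{"jaw":1,"linear":[0,0,0],"twist":6.9},{"jaw":1,"linear":[0,0,0],"twist":6.9}]'
python3 -m pendant '[{"jaw":1,"linear":[0,0,1],"twist":6.9},{"jaw":1,"linear":[0,0,1],"twist":6.9},{"jaw":1,"linear":[0,0,1],"twist":6.9},{"jaw":1,"linear":[0,0,1],"twist":6.9},{"jaw":1,"linear":[0,0,1],"twist":6.9},{"jaw":1,"linear":[0,0,1],"twist":6.9},{"jaw":1,"linear":[0,0,1],"twist":6.8},{"jaw":1,"linear":[0,0,1],"twist":0},{"jaw":1,"linear":[0,0,1],"twist":0},{"jaw":1,"linear":[0,0,0],"twist":0},{"jaw":1,"linear":[0,0,0],"twist":0}]'
python3 -c "
from h import *
to([.6425,.031,.043],1)"
```

```text
time: 2.1
position: [0.6414, 0.0326, 0.243]
tool_rot: [0.353, 0.936, -0.0, -0.001]
ft_force: [-0.3, 1.1, -0.8]
grip_width: 0.0873
grip_force: 0.0
time: 3.02
position: [0.6412, 0.0331, 0.1531]
tool_rot: [0.701, 0.713, -0.001, -0.001]
ft_force: [0.1, -0.6, 0.6]
grip_width: 0.0869
grip_force: 0.0
t 3.02 pos [0.6412 0.0331 0.1531] yang 0.96 zaxis [-0.002  0.    -1.   ] F [ 0.06 -0.57  0.61]
tool cm [-0.21  0.15 11.01] twist -0.04
```

```bash
python3 -m pendant '[{"jaw":1,"linear":[-0.2,0.14,2],"twist":0},{"jaw":1,"linear":[0,0,2],"twist":0},{"jaw":1,"linear":[0,0,2],"twist":0},{"jaw":1,"linear":[0,0,2],"twist":0},{"jaw":1,"linear":[0,0,1.5],"twist":0},{"jaw":1,"linear":[0,0,1.5],"twist":0},{"jaw":1,"linear":[0,0,0],"twist":0},{"jaw":0.6,"linear":[0,0,0],"twist":0},{"jaw":0.5,"linear":[0,0,0],"twist":0},{"jaw":0.4,"linear":[0,0,0],"twist":0},{"jaw":0.4,"linear":[0,0,0],"twist":0},{"jaw":0.4,"linear":[0,0,0],"twist":0}]' 15
python3 -m pendant '[{"jaw":0.4,"linear":[0,0,0],"twist":0},{"jaw":0.4,"linear":[0,0,0],"twist":0},{"jaw":0.4,"linear":[0,0,-1],"twist":0},{"jaw":0.4,"linear":[0,0,-1.5],"twist":0},{"jaw":0.4,"linear":[0,0,-2],"twist":0},{"jaw":0.4,"linear":[0,0,-2],"twist":0},{"jaw":0.4,"linear":[0,0,-2],"twist":0},{"jaw":0.4,"linear":[0,0,-2],"twist":0},{"jaw":0.4,"linear":[0,0,-1.5],"twist":0},{"jaw":0.4,"linear":[0,0,-1],"twist":0},{"jaw":0.4,"linear":[0,0,0],"twist":0},{"jaw":0.4,"linear":[0,0,0],"twist":0}]'
python3 - <<'E'
from h import *
c=cams.camera("side"); cv2.imwrite("pics/s1.png",c["color"]); np.savez("s1.npz",**c)
W=world(c); z=W[...,2]
b=black(c)&(abs(W[...,0]-.5)<.08)&(abs(W[...,1]+.07)<.15)&(z>.068)&(z<.083);rects(W,b,100)
p=mouth+u*(-199); print(p); to([*(p/1000),.20],4.85)
E
```

```text
time: 4.02
position: [0.6438, 0.031, 0.045]
tool_rot: [0.702, 0.712, 0.001, 0.001]
ft_force: [0.8, -0.1, 0.7]
grip_width: 0.0616
grip_force: 0.0
time: 5.02
position: [0.643, 0.0311, 0.1742]
tool_rot: [0.702, 0.712, 0.0, 0.0]
ft_force: [-0.3, 0.6, -1.9]
grip_width: 0.0501
grip_force: 15.0
px [296. 230.] n 321 c mm [503.2 -44.2] size [46.5 49.6] ang 4.8 z 0.0772
px [302. 254.] n 371 c mm [ 514.5 -117. ] size [47.  51.6] ang 2.6 z 0.0768
[ 518.3155 -170.4836]
t 5.07 pos [0.6423 0.0311 0.1732] yang 0.86 zaxis [-0.002  0.    -1.   ] F [ 0.62  0.67 -2.96]
tool cm [-19.97 -12.71  -2.67] twist -3.99
```

View pics/s1.png

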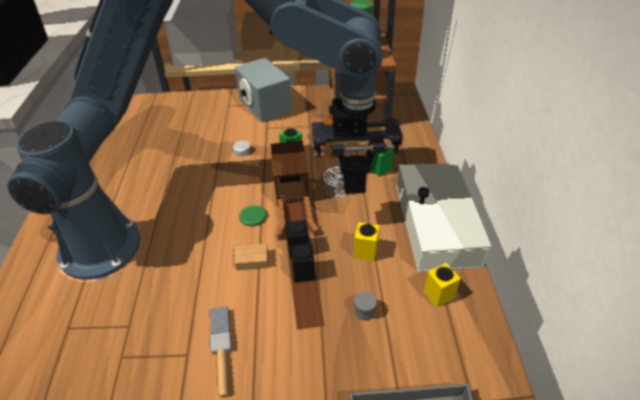

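```bash
python3 -m pendant '[{"jaw":0.4,"linear":[-2.4,-1.5,0],"twist":0},{"jaw":0.4,"linear":[-3.3,-2.1,0],"twist":0},{"jaw":0.4,"linear":[-3.3,-2.1,0],"twist":0},{"jaw":0.4,"linear":[-3.3,-2.1,0],"twist":0},{"jaw":0.4,"linear":[-3.3,-2.1,0],"twist":0},{"jaw":0.4,"linear":[-2.5,-1.6,0],"twist":0},{"jaw":0.4,"linear":[-2,-1.2,0],"twist":-2},{"jaw":0.4,"linear":[0,0,0],"twist":-2},{"jaw":0.4,"linear":[0,0,2],"twist":0},{"jaw":0.4,"linear":[0,0,2],"twist":0},{"jaw":0.4,"linear":[0,0,2],"twist":0},{"jaw":0.4,"linear":[0,0,0],"twist":0}]'
python3 - <<'E'
from h import *
p=mouth+u*(-200); to([*(p/1000),.047],4.85)
for n in("top","side"):
    c=cams.camera(n); cv2.imwrite(f"pics/{n}2.png",c["color"]);W=world(c); z=W[...,2]
    b=black(c)&(abs(W[...,0]-.51)<.08)&(abs(W[...,1]+.1)<.12)
    print(n);rects(W,b&(z>.068)&(z<.083),100); rects(W,b&(z>.035)&(z<.14),100)
s=cv2.imread("pics/side2.png")[150:350,200:420]; t=cv2.imread("pics/top2.png")[130:330,300:520]
cv2.imwrite("pics/c2.png",cv2.resize(np.hstack([s,t]),None,fx=1.8,fy=1.8,interpolation=2))
E
```

```text
time: 6.07
position: [0.5155, -0.1701, 0.1094]
tool_rot: [0.677, 0.736, -0.001, -0.005]
ft_force: [-0.2, 0.6, -2.9]
grip_width: 0.0498
grip_force: 15.0
t 6.07 pos [ 0.5155 -0.1701  0.1094] yang 4.83 zaxis [-0.009  0.005 -1.   ] F [-0.19  0.62 -2.9 ]
tool cm [-0.2   0.33  6.24] twist -0.02
top
px [377. 214.] n 183 c mm [ 515.1 -110. ] size [49.4 40.2] ang 2.9 z 0.0773
px [351. 220.] n 322 c mm [503.2 -39.6] size [49.6 48. ] ang 5.3 z 0.0781
px [377. 215.] n 249 c mm [ 514.5 -110. ] size [50.5 40.2] ang 2.8 z 0.0779
px [351. 221.] n 392 c mm [503.  -39.5] size [49.9 48.1] ang 6.1 z 0.0787
side
px [304. 271.] n 531 c mm [ 518.8 -189.1] size [61.5 19.6] ang 4.8 z 0.11
```

View pics/c2.png

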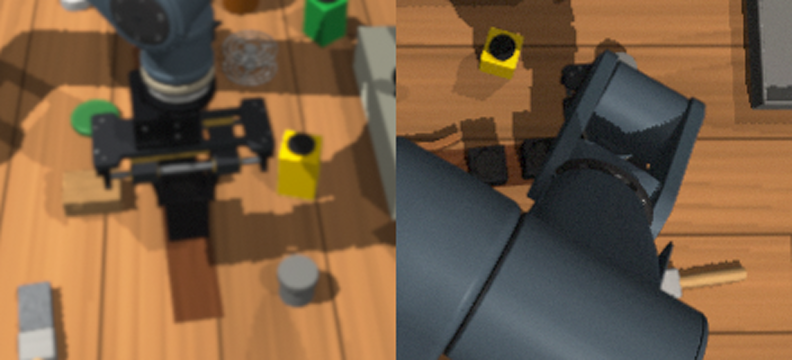

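```bash
python3 -m pendant '[{"jaw":0.4,"linear":[-0.2,0.3,1],"twist":0},{"jaw":0.4,"linear":[0,0,1.5],"twist":0},{"jaw":0.4,"linear":[0,0,1.5],"twist":0},{"jaw":0.4,"linear":[0,0,1.5],"twist":0},{"jaw":0.4,"linear":[0,0,0.4],"twist":0},{"jaw":0.4,"linear":[0,0,0],"twist":0},{"jaw":0.4,"linear":[0,0,0],"twist":0}]'
python3 -c "
from h import *
p=mouth+u*(-200); to([*(p/1000),.045],4.85)
for n in ('top','side'):
  c=cams.camera(n);W=world(c);z=W[...,2]
  b=black(c)&(abs(W[...,0]-.52)<.03)&(abs(W[...,1]+.17)<.1)
  print(n);rects(W,b&(z>.068)&(z<.083),60);
  if n=='side':
    q=W[(abs(W[...,0]-.52)<.02)&(abs(W[...,1]+.2)<.02)&(z<.06)]
    for lo in np.arange(0,.06,.01):
      r=q[(q[:,2]>=lo)&(q[:,2]<lo+.01)]; print(lo.round(2),len(r),np.median(r[:,1]).round(4) if len(r) else '')
"
```

```text
time: 6.75
position: [0.523, -0.1739, 0.0555]
tool_rot: [0.676, 0.737, 0.0, 0.001]
ft_force: [-0.3, 0.7, -1.7]
grip_width: 0.0501
grip_force: 15.0
t 6.75 pos [ 0.523  -0.1739  0.0555] yang 4.87 zaxis [ 0.001 -0.001 -1.   ] F [-0.34  0.68 -1.68]
tool cm [ 0.28 -0.44  1.05] twist 0.02
top
side
px [308. 282.] n 98 c mm [ 525.6 -198.1] size [46.8  6.3] ang 5.7 z 0.0757
0.0 171 -0.2057
0.01 27 -0.1978
0.02 48 -0.1988
0.03 48 -0.1988
0.04 52 -0.1987
0.05 53 -0.1984
```

```bash
python3 -m pendant '[{"jaw":0.4,"linear":[0.26,-0.44,0.3],"twist":0},{"jaw":0.4,"linear":[0,0,0.3],"twist":0},{"jaw":0.4,"linear":[0,0,0.2],"twist":0},{"jaw":0.4,"linear":[0,0,0],"twist":0},{"jaw":0.4,"linear":[0,0,0],"twist":0}]'
python3 -c "
from h import *
p=mouth+u*(-200); to([*(p/1000),.045],4.85)"
```

```text
time: 7.27
position: [0.5177, -0.1714, 0.0469]
tool_rot: [0.676, 0.736, -0.0, -0.0]
ft_force: [-0.2, -0.3, -2.3]
grip_width: 0.0495
grip_force: 15.0
t 7.27 pos [ 0.5177 -0.1714  0.0469] yang 4.86 zaxis [-0.  0. -1.] F [-0.22 -0.34 -2.32]
tool cm [-0.02  0.07  0.19] twist 0.01
```

```bash
python3 -m pendant '[{"jaw":0.4,"linear":[0,0.06,0.15],"twist":0},{"jaw":0.4,"linear":[0,0,0.05],"twist":0},{"jaw":0.4,"linear":[0,0,0],"twist":0}]'
python3 -m pendant '[{"jaw":0.4,"linear":[0,0,0.1],"twist":0},{"jaw":0.4,"linear":[0,0,0],"twist":0},{"jaw":0.4,"linear":[0,0,0],"twist":0}]'
```

```text
time: 7.52
position: [0.5184, -0.1713, 0.0448]
tool_rot: [0.676, 0.736, -0.0, -0.0]
ft_force: [-0.6, 0.2, -3.3]
grip_width: 0.0496
grip_force: 15.0
time: 7.77
position: [0.5184, -0.1713, 0.0443]
tool_rot: [0.676, 0.736, 0.0, 0.0]
ft_force: [-0.7, 0.3, 1.4]
grip_width: 0.05
grip_force: 15.0
```

```bash
python3 -m pendant '[{"jaw":0.65,"linear":[0,0,0],"twist":0},{"jaw":0.8,"linear":[0,0,0],"twist":0},{"jaw":0.9,"linear":[0,0,0],"twist":0},{"jaw":0.9,"linear":[0,0,0],"twist":0},{"jaw":0.9,"linear":[0,0,-0.5],"twist":0},{"jaw":0.9,"linear":[0,0,-1.5],"twist":0},{"jaw":0.9,"linear":[0,0,-2.5],"twist":0},{"jaw":0.9,"linear":[0,0,-2.5],"twist":0},{"jaw":0.9,"linear":[0,0,-2],"twist":0},{"jaw":0.5,"linear":[-2,0,0],"twist":0},{"jaw":0.3,"linear":[-3,0,0],"twist":0},{"jaw":0,"linear":[-3,0,0],"twist":0}]'
python3 -m pendant '[{"jaw":0,"linear":[-3,0,0],"twist":0},{"jaw":0,"linear":[-3,0,0],"twist":0},{"jaw":0,"linear":[0,0,0],"twist":0},{"jaw":0,"linear":[0,0,0],"twist":0}]'
python3 - <<'E'
from h import *
to([.5,-.2,.05],4.85)
for n in("top","side"):
    c=cams.camera(n); cv2.imwrite(f"pics/{n}3.png",c["color"]);W=world(c); z=W[...,2]
    b=black(c)&(abs(W[...,0]-.51)<.05)&(abs(W[...,1]+.1)<.12)
    print(n)
    for r,ce,q in rects(W,b&(z>.068)&(z<.083),60): print("  lane",lane(r[0]))
s=cv2.imread("pics/side3.png")[150:350,200:420]; t=cv2.imread("pics/top3.png")[130:330,300:520]
cv2.imwrite("pics/c3.png",cv2.resize(np.hstack([s,t]),None,fx=1.8,fy=1.8,interpolation=2))
E
```

```text
time: 8.77
position: [0.5254, -0.2512, 0.1352]
tool_rot: [0.676, 0.737, 0.0, 0.001]
ft_force: [0.4, -0.1, -0.6]
grip_width: 0.0655
grip_force: 0.0
time: 9.1
position: [0.5301, -0.3126, 0.1341]
tool_rot: [0.677, 0.736, 0.0, 0.0]
ft_force: [-0.5, -0.1, 0.9]
grip_width: 0.0392
grip_force: 0.0
t 9.1 pos [ 0.5301 -0.3126  0.1341] yang 4.71 zaxis [ 0.001 -0.    -1.   ] F [-0.52 -0.05  0.87]
tool cm [11.48 -2.08  8.4 ] twist -0.14
top
px [348. 219.] n 230 c mm [502.5 -39.4] size [49.2 47.8] ang 4.5 z 0.0776
  lane (-67.0, 4.7)
side
```

View pics/c3.png

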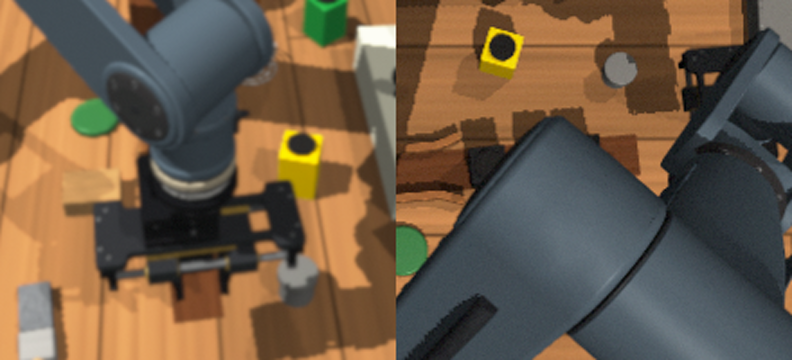

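```bash
python3 -m pendant '[{"jaw":0,"linear":[0,0,2],"twist":0},{"jaw":0,"linear":[0,0,2.5],"twist":0},{"jaw":0,"linear":[0,0,2.5],"twist":0},{"jaw":0,"linear":[0,0,1.5],"twist":0},{"jaw":0,"linear":[1,0,0],"twist":0},{"jaw":0,"linear":[2,0,0],"twist":0},{"jaw":0,"linear":[2,0,0],"twist":0},{"jaw":0,"linear":[1.5,0,0],"twist":0},{"jaw":0,"linear":[0,0,0],"twist":0},{"jaw":0,"linear":[0,0,0],"twist":0}]'
python3 - <<'E'
from h import *
p=mouth+u*(-245); to([*(p/1000),.047],4.85); print("tcp lane",lane(robot.get_obs()["position"]*1000))
for n in("top","side"):
    c=cams.camera(n); cv2.imwrite(f"pics/{n}4.png",c["color"]);W=world(c); z=W[...,2]
    b=black(c)&(abs(W[...,0]-.51)<.05)&(abs(W[...,1]+.1)<.12)
    print(n)
    for r,ce,q in rects(W,b&(z>.068)&(z<.086),25): print("  lane",lane(r[0]),np.round(q[:,1].min(),4),q[:,1].max().round(4))
E
```

```text
time: 10.03
position: [0.5251, -0.2448, 0.0499]
tool_rot: [0.675, 0.737, -0.0, 0.001]
ft_force: [0.2, -0.6, -0.8]
grip_width: 0.0004
grip_force: 0.0
t 10.03 pos [ 0.5251 -0.2448  0.0499] yang 5.02 zaxis [ 0.001 -0.001 -1.   ] F [ 0.22 -0.56 -0.82]
tool cm [ 2.87 -0.04  0.29] twist 0.17
tcp lane (-273.6, -0.5)
top
side
```

```bash
python3 -m pendant '[{"jaw":0,"linear":[1.5,0,0.1],"twist":0.1},{"jaw":0,"linear":[1.2,0,0.1],"twist":0},{"jaw":0,"linear":[0.5,0,0],"twist":0},{"jaw":0,"linear":[0.3,0,0],"twist":0},{"jaw":0,"linear":[0.3,0,0],"twist":0},{"jaw":0,"linear":[0.3,0,0],"twist":0},{"jaw":0,"linear":[0.3,0,0],"twist":0},{"jaw":0,"linear":[0.3,0,0],"twist":0},{"jaw":0,"linear":[0.3,0,0],"twist":0},{"jaw":0,"linear":[0.3,0,0],"twist":0},{"jaw":0,"linear":[0.3,0,0],"twist":0}]'
python3 -m pendant '[{"jaw":0,"linear":[0.3,0,0],"twist":0},{"jaw":0,"linear":[0.3,0,0],"twist":0},{"jaw":0,"linear":[0.3,0,0],"twist":0},{"jaw":0,"linear":[0.3,0,0],"twist":0},{"jaw":0,"linear":[0.3,0,0],"twist":0},{"jaw":0,"linear":[0.3,0,0],"twist":0},{"jaw":0,"linear":[0.3,0,0],"twist":0},{"jaw":0,"linear":[0.3,0,0],"twist":0},{"jaw":0,"linear":[0.3,0,0],"twist":0},{"jaw":0,"linear":[0.3,0,0],"twist":0}]'
python3 - <<'E'
from h import *
p=mouth+u*(-60); to([*(p/1000),.047],4.85); print("tcp lane",lane(robot.get_obs()["position"]*1000))
for n in("top",):
    c=cams.camera(n); cv2.imwrite(f"pics/{n}5.png",c["color"]);W=world(c); z=W[...,2]
    b=black(c)&(abs(W[...,0]-.51)<.05)&(abs(W[...,1]+.07)<.15)
    for r,ce,q in rects(W,b&(z>.068)&(z<.086),25): print("  lane",lane(r[0]),np.round(q[:,1].min(),4),q[:,1].max().round(4))
t=c["color"][150:300,230:450]; cv2.imwrite("pics/c5.png",cv2.resize(t,None,fx=3,fy=3,interpolation=2))
E
```

```text
time: 11.05
position: [0.5204, -0.1906, 0.0471]
tool_rot: [0.677, 0.736, 0.0, 0.001]
ft_force: [0.4, -3.0, -0.1]
grip_width: 0.0006
grip_force: 1.3
time: 11.88
position: [0.5176, -0.1602, 0.047]
tool_rot: [0.677, 0.736, -0.0, 0.0]
ft_force: [0.2, -3.8, 0.9]
grip_width: 0.0005
grip_force: 2.1
t 11.88 pos [ 0.5176 -0.1602  0.047 ] yang 4.76 zaxis [ 0. -0. -1.] F [ 0.25 -3.79  0.89]
tool cm [12.87 -0.03 -0.  ] twist -0.09
tcp lane (-188.7, -0.1)
```

View pics/c5.png

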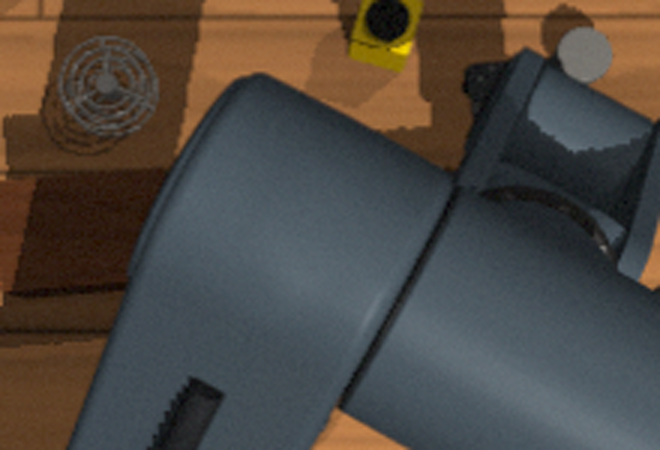

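```bash
python3 -m pendant '[{"jaw":0,"linear":[0.3,0,0],"twist":0},{"jaw":0,"linear":[0.3,0,0],"twist":0},{"jaw":0,"linear":[0.3,0,0],"twist":0},{"jaw":0,"linear":[0.3,0,0],"twist":0},{"jaw":0,"linear":[0.3,0,0],"twist":0},{"jaw":0,"linear":[0.3,0,0],"twist":0},{"jaw":0,"linear":[0.3,0,0],"twist":0},{"jaw":0,"linear":[0.3,0,0],"twist":0},{"jaw":0,"linear":[0.3,0,0],"twist":0},{"jaw":0,"linear":[0.3,0,0],"twist":0}]'
python3 -m pendant '[{"jaw":0,"linear":[0.3,0,0],"twist":0},{"jaw":0,"linear":[0.3,0,0],"twist":0},{"jaw":0,"linear":[0.3,0,0],"twist":0},{"jaw":0,"linear":[0.3,0,0],"twist":0},{"jaw":0,"linear":[0.3,0,0],"twist":0},{"jaw":0,"linear":[0.3,0,0],"twist":0},{"jaw":0,"linear":[0.3,0,0],"twist":0},{"jaw":0,"linear":[0.3,0,0],"twist":0},{"jaw":0,"linear":[0.3,0,0],"twist":0},{"jaw":0,"linear":[0.3,0,0],"twist":0}]'
python3 -m pendant '[{"jaw":0,"linear":[0.3,0,0],"twist":0},{"jaw":0,"linear":[0.3,0,0],"twist":0},{"jaw":0,"linear":[0.3,0,0],"twist":0},{"jaw":0,"linear":[0.3,0,0],"twist":0},{"jaw":0,"linear":[0.3,0,0],"twist":0},{"jaw":0,"linear":[0.3,0,0],"twist":0},{"jaw":0,"linear":[0.3,0,0],"twist":0},{"jaw":0,"linear":[0.3,0,0],"twist":0},{"jaw":0,"linear":[0.3,0,0],"twist":0},{"jaw":0,"linear":[0.3,0,0],"twist":0}]'
python3 - <<'E'
from h import *
p=mouth+u*(-50); to([*(p/1000),.047],4.85); print("tcp lane",lane(robot.get_obs()["position"]*1000))
E
```

```text
time: 12.77
position: [0.515, -0.1302, 0.047]
tool_rot: [0.677, 0.736, -0.0, 0.0]
ft_force: [-0.0, -5.0, 2.1]
grip_width: 0.0004
grip_force: 2.2
time: 13.6
position: [0.5125, -0.1002, 0.047]
tool_rot: [0.677, 0.736, -0.0, -0.0]
ft_force: [0.2, -4.9, 1.8]
grip_width: 0.0005
grip_force: 2.3
time: 14.43
position: [0.51, -0.0703, 0.047]
tool_rot: [0.677, 0.736, -0.0, -0.0]
ft_force: [-0.4, -5.1, 3.3]
grip_width: 0.0007
grip_force: 2.4
t 14.43 pos [ 0.51   -0.0703  0.047 ] yang 4.76 zaxis [-0.  0. -1.] F [-0.42 -5.07  3.31]
tool cm [ 4.85 -0.02 -0.  ] twist -0.09
tcp lane (-98.5, -0.2)
```

```bash
python3 -m pendant '[{"jaw":0,"linear":[0.3,0,0],"twist":0},{"jaw":0,"linear":[0.3,0,0],"twist":0},{"jaw":0,"linear":[0.3,0,0],"twist":0},{"jaw":0,"linear":[0.3,0,0],"twist":0},{"jaw":0,"linear":[0.3,0,0],"twist":0},{"jaw":0,"linear":[0.3,0,0],"twist":0},{"jaw":0,"linear":[0.3,0,0],"twist":0},{"jaw":0,"linear":[0.3,0,0],"twist":0},{"jaw":0,"linear":[0.3,0,0],"twist":0},{"jaw":0,"linear":[0.3,0,0],"twist":0}]' | grep force
python3 -m pendant '[{"jaw":0,"linear":[0.3,0,0],"twist":0},{"jaw":0,"linear":[0.3,0,0],"twist":0},{"jaw":0,"linear":[0.3,0,0],"twist":0},{"jaw":0,"linear":[0.3,0,0],"twist":0},{"jaw":0,"linear":[0.3,0,0],"twist":0},{"jaw":0,"linear":[0.2,0,0],"twist":0},{"jaw":0,"linear":[0.1,0,0],"twist":0},{"jaw":0,"linear":[0.1,0,0],"twist":0}]' |grep ft_f
python3 -m pendant '[{"jaw":0,"linear":[0.1,0,0],"twist":0},{"jaw":0,"linear":[0.1,0,0],"twist":0}]'|grep ft_f
python3 -m pendant '[{"jaw":0,"linear":[0.1,0,0],"twist":0},{"jaw":0,"linear":[0.1,0,0],"twist":0}]'|grep ft_f
python3 - <<'E'
from h import *
to([.5,0,.047],4.85); print("tcp lane",lane(robot.get_obs()["position"]*1000))
E
```

```text
ft_force: [-0.1, -4.0, 3.3]
grip_force: 2.5
ft_force: [0.1, -5.5, 2.2]
ft_force: [1.4, -5.3, 3.9]
ft_force: [0.5, -5.0, 3.0]
t 16.27 pos [ 0.5056 -0.0178  0.047 ] yang 4.76 zaxis [-0. -0. -1.] F [ 0.46 -5.05  3.02]
tool cm [ 1.82 -0.41 -0.  ] twist -0.09
tcp lane (-45.8, -0.2)
```

```bash
for k in 1; do
python3 -m pendant '[{"jaw":0,"linear":[0.1,0,0],"twist":0},{"jaw":0,"linear":[0.1,0,0],"twist":0}]'|grep ft_f
python3 -m pendant '[{"jaw":0,"linear":[0.1,0,0],"twist":0},{"jaw":0,"linear":[0.1,0,0],"twist":0}]'|grep ft_f
python3 -m pendant '[{"jaw":0,"linear":[0.1,0,0],"twist":0},{"jaw":0,"linear":[0.1,0,0],"twist":0}]'|grep ft_f
python3 -m pendant '[{"jaw":0,"linear":[0.1,0,0],"twist":0}]'|grep ft_f
python3 -m pendant '[{"jaw":0,"linear":[0.1,0,0],"twist":0}]'|egrep 'ft_f|posi'
done
```

```text
ft_force: [0.4, -4.7, 2.5]
ft_force: [0.5, -5.5, 3.7]
ft_force: [-0.7, -5.7, 2.3]
ft_force: [0.5, -5.0, 3.3]
position: [0.5049, -0.0099, 0.047]
ft_force: [0.2, -4.5, 2.7]
```

```bash
python3 -m pendant '[{"jaw":0,"linear":[0.1,0,0],"twist":0}]'|egrep 'ft_f|posi'
python3 -m pendant '[{"jaw":0,"linear":[0.1,0,0],"twist":0}]'|egrep 'ft_f|posi'
```

```text
position: [0.5048, -0.0089, 0.047]
ft_force: [0.1, -4.6, 3.9]
position: [0.5048, -0.0079, 0.0469]
ft_force: [0.5, -4.2, 3.4]
```

```bash
python3 -m pendant '[{"jaw":0,"linear":[0.1,0,0],"twist":0},{"jaw":0,"linear":[0.1,0,0],"twist":0}]'|grep ft_f
python3 -m pendant '[{"jaw":0,"linear":[0.1,0,0],"twist":0}]'|grep ft_f
python3 -m pendant '[{"jaw":0,"linear":[0.1,0,0],"twist":0}]'|grep ft_f
python3 -m pendant '[{"jaw":0,"linear":[0.1,0,0],"twist":0}]'|grep ft_f
python3 -m pendant '[{"jaw":0,"linear":[0.1,0,0],"twist":0}]'|egrep 'ft_f|posi'
```

```text
ft_force: [0.2, -4.7, 3.5]
ft_force: [1.2, -5.1, 3.2]
ft_force: [0.4, -5.2, 2.6]
ft_force: [0.6, -4.6, 3.1]
position: [0.5042, -0.0019, 0.047]
ft_force: [0.4, -3.5, 2.9]
```

```bash
python3 -m pendant '[{"jaw":0,"linear":[0.1,0,0],"twist":0},{"jaw":0,"linear":[0.1,0,0],"twist":0}]'|grep ft_f
python3 -m pendant '[{"jaw":0,"linear":[0.1,0,0],"twist":0}]'|grep ft_f
python3 -m pendant '[{"jaw":0,"linear":[0.1,0,0],"twist":0}]'|grep ft_f
python3 -m pendant '[{"jaw":0,"linear":[0.1,0,0],"twist":0}]'|grep ft_f
python3 -m pendant '[{"jaw":0,"linear":[0.1,0,0],"twist":0}]'|egrep 'ft_f|posi'
```

```text
ft_force: [0.5, -5.6, 2.7]
ft_force: [0.7, -4.9, 3.9]
ft_force: [0.5, -5.3, 4.2]
ft_force: [1.0, -4.9, 3.0]
position: [0.5037, 0.0041, 0.047]
ft_force: [0.8, -4.9, 2.9]
```

```bash
python3 -m pendant '[{"jaw":0,"linear":[0.1,0,0],"twist":0},{"jaw":0,"linear":[0.1,0,0],"twist":0}]'|grep ft_f
python3 -m pendant '[{"jaw":0,"linear":[0.1,0,0],"twist":0}]'|grep ft_f
python3 -m pendant '[{"jaw":0,"linear":[0.1,0,0],"twist":0}]'|grep ft_f
python3 -m pendant '[{"jaw":0,"linear":[0.1,0,0],"twist":0}]'|grep ft_f
python3 -m pendant '[{"jaw":0,"linear":[0.1,0,0],"twist":0}]'|egrep 'ft_f|posi'
```

```text
ft_force: [0.6, -4.0, 2.9]
ft_force: [0.9, -5.5, 3.5]
ft_force: [1.1, -5.0, 2.0]
ft_force: [0.7, -4.9, 2.9]
position: [0.5032, 0.01, 0.0469]
ft_force: [0.6, -5.5, 3.1]
```

```bash
python3 -m pendant '[{"jaw":0,"linear":[0.1,0,0],"twist":0},{"jaw":0,"linear":[0.1,0,0],"twist":0}]'|grep ft_f
python3 -m pendant '[{"jaw":0,"linear":[0.1,0,0],"twist":0}]'|grep ft_f
python3 -m pendant '[{"jaw":0,"linear":[0.1,0,0],"twist":0}]'|grep ft_f
python3 -m pendant '[{"jaw":0,"linear":[0.1,0,0],"twist":0}]'|grep ft_f
python3 -m pendant '[{"jaw":0,"linear":[0.1,0,0],"twist":0}]'|egrep 'ft_f|posi'
```

```text
ft_force: [1.4, -5.1, 2.4]
ft_force: [0.6, -4.5, 3.4]
ft_force: [-0.4, -5.9, 3.1]
ft_force: [1.2, -5.0, 3.9]
position: [0.5026, 0.016, 0.047]
ft_force: [0.3, -6.3, 2.5]
```

```bash
python3 -m pendant '[{"jaw":0,"linear":[0.1,0,0],"twist":0}]'|grep ft_f
python3 -m pendant '[{"jaw":0,"linear":[0.1,0,0],"twist":0}]'|grep ft_f
python3 -m pendant '[{"jaw":0,"linear":[0.1,0,0],"twist":0}]'|egrep 'ft_f|posi'
```

```text
ft_force: [0.2, -6.2, 2.0]
ft_force: [1.0, -4.7, 3.7]
position: [0.5023, 0.019, 0.0469]
ft_force: [-0.0, -5.1, 2.9]
```

Those were noise; the readings are back at the 5 N baseline.

```bash
python3 -m pendant '[{"jaw":0,"linear":[0.1,0,0],"twist":0}]'|grep ft_f
python3 -m pendant '[{"jaw":0,"linear":[0.1,0,0],"twist":0}]'|grep ft_f
python3 -m pendant '[{"jaw":0,"linear":[0.1,0,0],"twist":0}]'|grep ft_f
python3 -m pendant '[{"jaw":0,"linear":[0.1,0,0],"twist":0}]'|egrep 'ft_f|posi'
```

```text
ft_force: [0.6, -5.7, 3.3]
ft_force: [0.8, -5.0, 3.0]
ft_force: [0.7, -4.9, 3.3]
position: [0.502, 0.023, 0.0469]
ft_force: [0.9, -4.4, 3.7]
```

```bash
python3 -m pendant '[{"jaw":0,"linear":[0.1,0,0],"twist":0}]'|grep ft_f
python3 -m pendant '[{"jaw":0,"linear":[0.1,0,0],"twist":0}]'|grep ft_f
python3 -m pendant '[{"jaw":0,"linear":[0.1,0,0],"twist":0}]'|grep ft_f
python3 -m pendant '[{"jaw":0,"linear":[0.1,0,0],"twist":0}]'|grep ft_f
python3 -m pendant '[{"jaw":0,"linear":[0.1,0,0],"twist":0}]'|egrep 'ft_f|posi'
```

```text
ft_force: [-0.1, -4.9, 3.2]
ft_force: [0.7, -6.1, 3.6]
ft_force: [1.1, -5.4, 3.6]
ft_force: [0.7, -6.3, 3.8]
position: [0.5016, 0.0279, 0.0469]
ft_force: [0.2, -4.7, 3.2]
```

```bash
python3 -m pendant '[{"jaw":0,"linear":[0.1,0,0],"twist":0}]'|grep ft_f
python3 -m pendant '[{"jaw":0,"linear":[0.1,0,0],"twist":0}]'|grep ft_f
python3 -m pendant '[{"jaw":0,"linear":[0.1,0,0],"twist":0}]'|egrep 'ft_f|posi'
```

```text
ft_force: [0.3, -5.2, 3.1]
ft_force: [0.1, -5.3, 3.0]
position: [0.5013, 0.031, 0.047]
ft_force: [0.6, -4.8, 2.6]
```

Still at baseline (TCP s ≈ +3).

```bash
python3 -m pendant '[{"jaw":0,"linear":[0.1,0,0],"twist":0}]'|grep ft_f
python3 -m pendant '[{"jaw":0,"linear":[0.1,0,0],"twist":0}]'|grep ft_f
python3 -m pendant '[{"jaw":0,"linear":[0.1,0,0],"twist":0}]'|grep ft_f
python3 -m pendant '[{"jaw":0,"linear":[0.1,0,0],"twist":0}]'|egrep 'ft_f|posi'
```

```text
ft_force: [0.2, -5.6, 3.1]
ft_force: [0.5, -4.4, 2.9]
ft_force: [1.1, -5.3, 4.0]
position: [0.5009, 0.0349, 0.0469]
ft_force: [-0.6, -4.7, 4.8]
```

```bash
python3 -m pendant '[{"jaw":0,"linear":[0.1,0,0],"twist":0}]'|grep ft_f
python3 -m pendant '[{"jaw":0,"linear":[0.1,0,0],"twist":0}]'|grep ft_f
python3 -m pendant '[{"jaw":0,"linear":[0.1,0,0],"twist":0}]'|grep ft_f
python3 -m pendant '[{"jaw":0,"linear":[0.1,0,0],"twist":0}]'|egrep 'ft_f|posi'
```

```text
ft_force: [0.7, -4.9, 4.0]
ft_force: [1.0, -5.8, 2.4]
ft_force: [0.5, -5.6, 3.6]
position: [0.5006, 0.0388, 0.047]
ft_force: [0.7, -6.8, 4.1]
```

```bash
python3 -m pendant '[{"jaw":0,"linear":[0.1,0,0],"twist":0}]'|grep ft_f
python3 -m pendant '[{"jaw":0,"linear":[0.1,0,0],"twist":0}]'|egrep 'ft_f|posi'
```

```text
ft_force: [0.2, -8.2, 4.1]
position: [0.5006, 0.0404, 0.047]
ft_force: [1.2, -7.7, 3.4]
```

```bash
python3 -m pendant '[{"jaw":0,"linear":[0.1,0,0],"twist":0}]'|egrep 'ft_f|posi'
python3 -m pendant '[{"jaw":0,"linear":[0,0,0],"twist":0}]'|egrep 'ft_f|posi'
python3 -m pendant '[{"jaw":0,"linear":[0,0,0],"twist":0}]'|egrep 'ft_f|posi'
python3 -m pendant '[{"jaw":0,"linear":[0.05,0,0],"twist":0}]'|egrep 'ft_f|posi'
```

```text
position: [0.5005, 0.0413, 0.047]
ft_force: [0.6, -8.7, 2.7]
position: [0.5005, 0.0415, 0.0469]
ft_force: [0.9, -6.8, 4.1]
position: [0.5005, 0.0414, 0.047]
ft_force: [0.1, -6.3, 2.8]
position: [0.5005, 0.0417, 0.047]
ft_force: [1.0, -8.6, 3.4]
```

```bash
python3 -m pendant '[{"jaw":0,"linear":[-0.05,0,0],"twist":0},{"jaw":0,"linear":[-0.1,0,0],"twist":0},{"jaw":0,"linear":[-0.2,0,0],"twist":0},{"jaw":0,"linear":[-0.5,0,0],"twist":0},{"jaw":0,"linear":[-1.5,0,0],"twist":0},{"jaw":0,"linear":[-2,0,0],"twist":0},{"jaw":0,"linear":[-2.5,0,0],"twist":0},{"jaw":0,"linear":[-2,0,-1],"twist":0},{"jaw":0,"linear":[-2,0,-2],"twist":0},{"jaw":0,"linear":[-3,0,-3],"twist":0},{"jaw":0,"linear":[-3,0,-3],"twist":0},{"jaw":0,"linear":[-3,0,-3],"twist":0}]'
python3 -m pendant '[{"jaw":0,"linear":[-4,0,-1],"twist":0},{"jaw":0,"linear":[-4,0,-1],"twist":0},{"jaw":0,"linear":[-4,0,-1],"twist":0},{"jaw":0,"linear":[-4,0,0],"twist":0},{"jaw":0,"linear":[-4,0,0],"twist":0},{"jaw":0,"linear":[-2,0,0],"twist":0},{"jaw":0,"linear":[0,0,0],"twist":0},{"jaw":0,"linear":[0,0,0],"twist":0}]'
python3 - <<'E'
from h import *
o=[]
for n in("top","side"):
    c=cams.camera(n);W=world(c); z=W[...,2]
    b=black(c)&(abs(W[...,0]-.5)<.05)&(abs(W[...,1]-.07)<.1)
    print(n)
    for r,ce,q in rects(W,b&(z>.068)&(z<.086),25): print("  lane",lane(r[0]),q[:,1].min().round(4),q[:,1].max().round(4))
    o.append(c["color"][110:310,210:430])
cv2.imwrite("pics/c6.png",cv2.resize(np.hstack(o),None,fx=1.8,fy=1.8,interpolation=2))
E
```

```text
time: 22.52
position: [0.5157, -0.1538, 0.1658]
tool_rot: [0.677, 0.736, 0.0, -0.002]
ft_force: [0.5, -0.7, -0.6]
grip_width: 0.0009
grip_force: 0.0
time: 23.18
position: [0.5342, -0.373, 0.1941]
tool_rot: [0.678, 0.735, 0.001, -0.002]
ft_force: [0.3, -0.0, -0.2]
grip_width: 0.0007
grip_force: 0.0
top
px [300. 224.] n 541 c mm [497.   85.8] size [50.5 67.8] ang 5.0 z 0.078
  lane (58.2, -0.4) 0.0512 0.1209
side
```

View pics/c6.png

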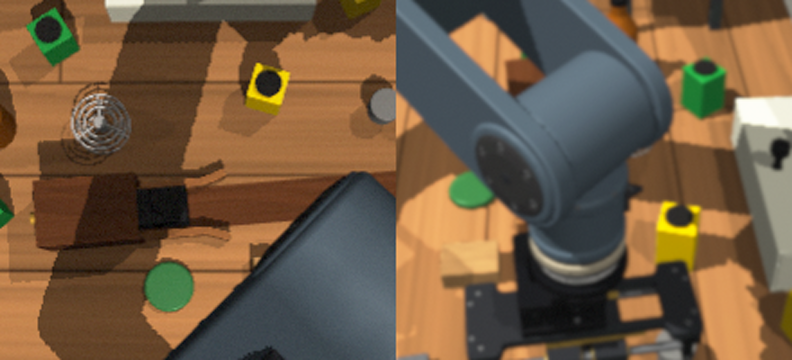

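The view shows the row closed and straight at (163,207) in the left panel. Its rear face is at y = 51.2 mm, which matches the fingertip face at the last push (41.7 + 9.5 mm), so nothing sprang back. The bystanders in view look undisturbed.

```bash
python3 -c "
from rig import robot
print(robot.hand_in())"
```

```text
the job is handed in; nothing more can be done
None
```

The stray now stands behind the other two, and the closed row is in the end box with the plate pressed in about 5 mm (estimated from push force); the gripper has let go and the job was handed in at about 23 s.

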